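# Turn the board over and hold the inspection mirror on its label

### The job

Turn the hinged frame with the circuit board right over by its handle until it lies flat on its other side, so the board's other face, with a small round white label, looks up. Then tilt the sprung inspection mirror by its lever until the upward-looking camera below it sees that round label in the middle of its view, and finish while still holding the mirror steady at that angle with the gripper. Leave the other things on the bench where they are.

Things in the scene. Friction and masses are not known exactly. Their poses are not given: they have to be found in the camera images.
- jig: Flip jig, fixed to the bench: dark steel base 200 x 250 x 10 mm with two aluminium hinge blocks (up to 65 mm high, at x = +-90 mm). Origin at the centre of its underside. The hinge runs along its x axis, 50 mm up. At the start the board frame lies on its +y side.
- flip_hinge (a point): Point on the hinge line of the flip jig, midway between the hinge blocks, 50 mm above the bench; axes as the jig's (x along the hinge).
- flip_frame (a joint): Angle of the board frame about the jig's x axis, rad: 0 = lying level on the jig's +y side (start), 1.57 = upright, 3.14 = lying level on the -y side, turned over (end stop). Swings freely, 175 to 350 g, weight only: it falls to whichever side it leans to. The frame is aluminium, 152 mm along the hinge, reaching 103 mm from it, 10 mm thick, round a green circuit board.
- flip_grip (a point): Centre of the frame's handle, on the frame's outer edge, 140 mm from the hinge line and level with it: a steel crossbar 26 mm long (along the hinge direction), 12 mm diameter with flat ends, on a stem 10 mm wide and 36 mm long. Gripped on its flat ends from above it can pivot between the fingers while the frame swings. Site axes turn with the frame.
- label (a point): Centre of the round white paper label (18 mm diameter, flat) on the board's face that looks down at the start. It lies 60 mm from the hinge line and 20 mm along the hinge toward the jig's +x, 3 mm from the board's mid-plane (the hinge height). An oblong label on the same face is not the one meant.
- station: Mirror station, fixed to the bench beyond the jig: grey base 90 x 120 x 12 mm with two aluminium posts 202 mm high at y = +-50 mm; between them a black camera stands on the base, lens straight up on the z axis (lens 74 mm up). Origin on the underside, below the lens and the mirror's pivot; -x points roughly towards the board, at most 0.04 rad out.
- mirror_pivot (a point): Middle of the mirror's tilting axis, 190 mm above the bench, straight above the lens. The axis is parallel to the station's y and lies in the mirror's reflecting face. Axes as the station's.
- mirror (a joint): Mirror tilt, rad, about the station's y axis: 0 = level, reflecting face straight down (rest, the spring pulls it back there), growing as the -x edge rises and the lever goes to +x; 0.8 is the stop. The spring needs about 1 to 2 N at the lever's end. Reflection law: at tilt q the camera, looking straight up, sees along a line from the mirror's pivot that leaves straight down at q = 0 and is swung by 2q towards the station's -x.
- lever_grip (a point): Centre of the crossbar at the end of the mirror's lever: a black bar 26 mm long along the station's y, 14 mm diameter with flat ends, on a 7 mm rod. 80 mm from the pivot; at tilt 0 the lever leans 0.5 rad from the vertical to the station's -x, so the bar is 38 mm to -x of and 70 mm above the pivot; at tilt 0.5 it stands straight above it. Gripped on its flat ends from above, it can pivot between the fingers. The mirror plate is 70 x 80 mm. Site axes turn with the mirror.
- sight (a point): The camera's line of sight after the mirror (nothing to be seen or touched): origin at the mirror's pivot, its -z axis is the direction in which the camera looks after reflection, its y axis the station's y. The label is in the middle of the view when it lies on this -z axis.
- meter: Yellow handheld meter lying flat, 150 x 78 x 34 mm, origin at the middle of its underside. Leave alone.
- spool: Solder spool standing on its end, 56 mm diameter, 45 mm high, origin under its centre. Leave alone.
- flux: Small amber bottle, 36 mm diameter, 85 mm high, origin under its centre. Leave alone.
- tin: Open aluminium cup, 64 mm diameter, 55 mm high, origin under its centre. Leave alone.
- driver: Screwdriver with a thick handle, lying flat, about 200 mm long. Leave alone.
- block: Wooden block 70 x 50 x 22 mm, origin under its centre. Leave alone.

How it is judged:
By the outcome, as a careful person would: the job done as asked, in the order asked, and still so for the second after the job is handed in, while the arm keeps its last pose, push and grip.
It also fails if it takes over 58 s, if anything falls off the work surface, if the arm or the gripper's body presses on something with over 40 N, if the wrist force passes 120 N, or if a joint passes its speed limit or range.

### The arm

A 6-joint arm with a two-finger parallel gripper is mounted at the origin on the work surface. World frame = base frame: x ahead of the robot, y to its left, z up, the work surface at z = 0. Lengths are in m, angles in degrees, forces in N, time in s.
With the tool pointing down it reaches from about 0.3 to 0.75 m from the base axis. Payload 8.5 kg.
Tool frame: the origin (TCP) lies midway between the tips of the shut fingers; the grasp point (between the pads) lies behind it (grasp_offset is the z of the grasp point in the tool frame, in m); z points along the fingers, y is the direction in which the jaws open and shut (so a half turn about z gives the same grasp; the last joint's range is limited). The gripper opens to 85 mm and grips with 20 to 120 N. Pads are 22 mm wide; open, the fingers measure 114 mm over their backs; the gripper's body (76 mm by 85 mm) begins 54 mm behind the grasp point. The pads swing forward as they close: fully open they stand 13 mm farther back than shut.
Start: joints at [52.294, 21.807, 74.336, -0, 83.858, -12.336], TCP at [0.236, 0.497, 0.231] pointing down, gripper open.
Joint ranges: [-178.18, 178.18], [-50.72, 133.34], [12.68, 142.11], [-81.47, 261.47], [9.98, 163.14], [-165.26, 165.26]. Speed limits (degrees/s): [136.94, 136.94, 180, 180, 180, 180].

### API

Orientations are given as a 3x3 rotation matrix whose columns are the frame's x, y, z axes.
In Python, from rig import * gives the robot as it stands.
- The arm moves only by the shell command python3 -m pendant 'ROWS' [FORCE]. ROWS is JSON, one flat list of numbers, 7 for each row, row after row: the finger opening in mm, from 0 to 85.4, then the shift along the tool's x, y, z in units of 50 mm (1.0 is 50 mm), then the turn, a rotation vector about the tool's x, y, z in units of 8 degrees (1.0 is 8 degrees). In form: [hand, dx, dy, dz, wx, wy, wz, hand, dx, dy, dz, wx, wy, wz, ...]. A call has 1 to 12 rows; each row shifts and turns the commanded pose from where the row before left it, along the tool's axes as they then stand; what a row does not reach is not made up. A row lasts 1/10 s, in which the tool goes at most 50 mm and 8.59 degrees, less where a joint would pass 70% of its speed; a pose out of reach is approached as far as the arm can. A call is refused whole if a number of a shift passes 1 or a number of a turn 1, either way. A call with a gripper value outside its range is refused whole. The fingers move at their own pace and stop on an object; FORCE is the grip in N (left out, the last holds). Time passes only in rows, so rows that do not move let the fingers close. It gives the time, the measured TCP pose, the force and the opening at its end, in the units of the state.
- observe(): the state, without advancing time (a new reading comes with each control period).
- get_image(name): name is "scene" or "top" or "wrist"; returns a dict with "frame" (400x640x3 uint8, red, green, blue), "depth" (400x640 float32, m along the optical axis (not along the pixel's ray), 0 where there is no reading), "K" (3x3 intrinsics, pixels), "rvec" (rotation vector, rad) and "tvec" (3), from world to camera coordinates, as OpenCV has them. Camera axes: x right, y down, z forward; pixel columns grow to the right and rows downward; lengths in m; the calibration is good to about 2 mm. A picture is of the moment at which its call begins.
- close_job(): hands the job in, once; it reports no verdict.
The state is a dict: "time_s": time; "q": joint angles; "qvel": joint speeds; "joint_efforts": joint torques, N m; "position": TCP position; "tool_rot": TCP orientation; "ft_force": force on the tool from outside, world axes, zero at the start; "wrist_torque": the same for the moment, N m; "grip_width": finger opening in m.
Only numpy, scipy, OpenCV 4.12 (cv2) and the standard library are available. Lean on these libraries where they do the work, as an engineer would, in place of code of your own. Each camera call takes 0.05 s, during which the arm holds its last target.

## Working session

There is one attempt and no reset: what is moved stays moved. The work goes in short steps, Python scripts to look and compute and a shell command to move; the robot and the scene stay as the last step left them, time stands still between calls to the robot, and variables do not carry over. Pictures are saved under pics/ and viewed, and the job is handed in when it is done.

```bash
ls; mkdir -p pics
python3 - <<'E'
from rig import *
import cv2,numpy as np
s=observe();print(s)
try: print(grasp_offset)
except Exception as e: print(e)
for n in("scene","top","wrist"):
    d=get_image(n);cv2.imwrite(f"pics/{n}0.png",d["frame"][:,:,::-1]);np.savez(f"{n}0.npz",**d)
    R=cv2.Rodrigues(np.array(d["rvec"]))[0];print(n,-R.T@np.array(d["tvec"]).ravel(),d["K"][0][0])
E
```

```text
pics
{'time_s': 0.0, 'q': array([ 5.22931809e+01,  2.18423084e+01,  7.43850730e+01, -1.74351677e-03,
        8.38585316e+01, -1.23371708e+01]), 'qvel': array([ 0.0238511 ,  0.05807989, -0.06130181,  0.09322114,  0.07287042,
       -0.08904771]), 'joint_efforts': array([ 9.61653022e-04, -4.48439169e+01, -2.31288332e+01, -6.99868519e-05,
        4.52182285e-03, -9.74526017e-06]), 'position': array([0.23548708, 0.49670938, 0.23069755]), 'tool_rot': array([[-9.03563664e-01,  4.28452924e-01, -8.93167090e-04],
       [ 4.28453756e-01,  9.03562907e-01, -1.20480662e-03],
       [ 2.90829735e-04, -1.47130028e-03, -9.99998875e-01]]), 'ft_force': array([-0.24805567, -0.29594891, -0.21003114]), 'wrist_torque': array([ 0.02535884, -0.03467607,  0.02417929]), 'grip_width': 0.08519763193812428}
-0.0187
scene [ 1.29430732 -0.11775019  1.02474505] 490.3200842476749
top [0.47298956 0.04971969 1.27696806] 378.72094567738844
wrist [0.17156747 0.52720064 0.37278746] 284.2794209403435
```

View pics/scene0.png

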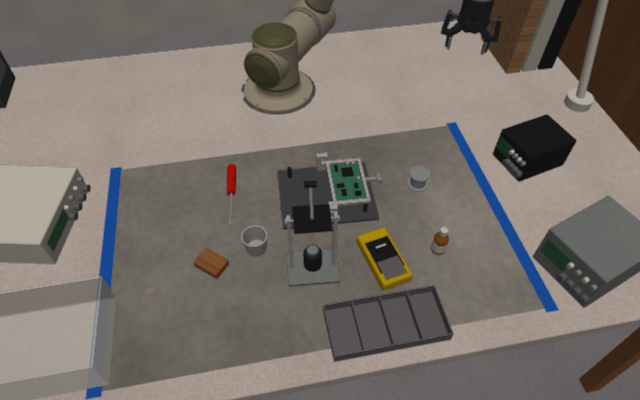

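View pics/top0.png

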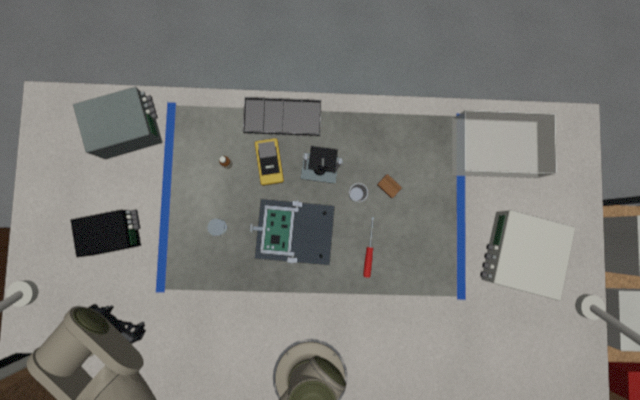

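View pics/wrist0.png

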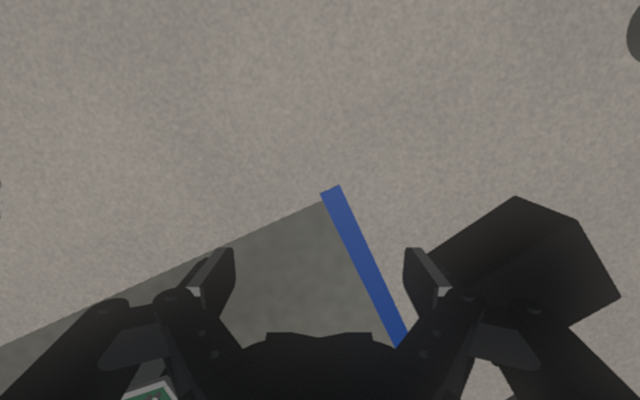

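Run:
```python
import cv2,numpy as np
a=cv2.imread("pics/top0.png")[130:280,230:355];cv2.imwrite("pics/topc.png",cv2.resize(a,None,fx=4.8,fy=4,interpolation=cv2.INTER_CUBIC) if 0 else cv2.resize(a,None,fx=4,fy=4,interpolation=cv2.INTER_CUBIC))
a=cv2.imread("pics/scene0.png")[140:290,265:395];cv2.imwrite("pics/scenec.png",cv2.resize(a,None,fx=4,fy=4,interpolation=cv2.INTER_CUBIC))
```

```text
(no output)
```

View pics/topc.png

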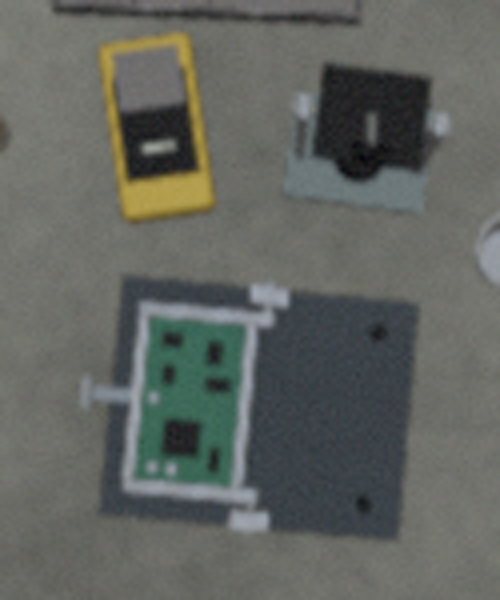

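View pics/scenec.png

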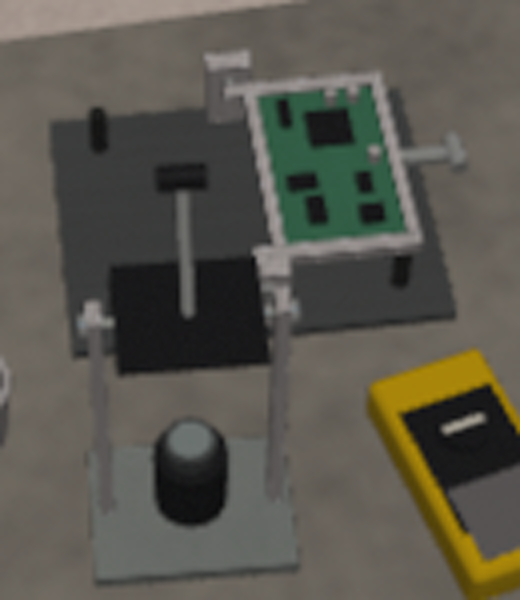

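```bash
cat > h.py <<'E'
import cv2,numpy as np
def load(n): 
    d=dict(np.load(n));return d
def ray(d,uv,z):
    R=cv2.Rodrigues(d["rvec"].astype(float))[0];c=-R.T@d["tvec"].ravel()
    r=R.T@np.linalg.inv(d["K"])@np.array([uv[0],uv[1],1.]);return c+r*(z-c[2])/r[2]
def proj(d,P): return cv2.projectPoints(np.array(P,float).reshape(-1,3),d["rvec"].astype(float),d["tvec"].astype(float),d["K"],None)[0].reshape(-1,2)
E
python3 - <<'E'
from h import *
d=load("top0.npz")
C=lambda x,y:((x+.5)/4-.5+230,(y+.5)/4-.5+130)
for n,p,z in[("handle",(87,393),.056),("blk+",(270,294),.065),("blk-",(249,520),.065),
 ("b1",(123,277),.01),("b2",(418,302),.01),("b3",(398,538),.01),("b4",(100,512),.01),
 ("postL",(302,103),.202),("postR",(438,125),.202),("s1",(284,190),.012),("s2",(420,211),.012),("lever",(362,160),.267)]:
    print(n,C(*p),ray(d,C(*p),z).round(4))
e=load("scene0.npz")
C=lambda x,y:((x+.5)/4-.5+265,(y+.5)/4-.5+140)
for n,p,z in[("handle",(457,152),.05),("blk+",(274,256),.065),("blk-",(228,60),.065),("b1",(455,315),.01),("b2",(75,355),.01),("b3",(52,122),.01),
 ("postL",(278,297),.202),("postR",(94,314),.202),("s3",(98,580),.012),("s4",(298,566),.012),("lever",(182,177),.26),("lens",(190,442),.074)]:
    print(n,ray(e,C(*p),z).round(4))
E
```

```text
handle (251.375, 227.875) [0.477  0.2026 0.056 ]
blk+ (297.125, 203.125) [0.5603 0.0588 0.065 ]
blk- (291.875, 259.625) [0.3805 0.0697 0.065 ]
b1 (260.375, 198.875) [0.5747 0.1824 0.01  ]
b2 (334.125, 205.125) [ 0.5615 -0.0652  0.01  ]
b3 (329.125, 264.125) [ 0.3648 -0.0533  0.01  ]
b4 (254.625, 257.625) [0.3796 0.1936 0.01  ]
postL (305.125, 155.375) [0.6887 0.0393 0.202 ]
postR (339.125, 160.875) [ 0.6762 -0.0591  0.202 ]
s1 (300.625, 177.125) [0.6522 0.0503 0.012 ]
s2 (334.625, 182.375) [ 0.6382 -0.0648  0.012 ]
lever (320.125, 169.625) [ 0.6382 -0.0017  0.267 ]
handle [0.4768 0.2076 0.05  ]
blk+ [0.552  0.0668 0.065 ]
blk- [0.3793 0.0717 0.065 ]
b1 [0.5789 0.182  0.01  ]
b2 [ 0.5643 -0.0634  0.01  ]
b3 [ 0.3631 -0.0502  0.01  ]
postL [0.6853 0.0368 0.202 ]
postR [ 0.6782 -0.0601  0.202 ]
s3 [ 0.7269 -0.0736  0.012 ]
s4 [0.7398 0.0424 0.012 ]
lever [ 0.6431 -0.0064  0.26  ]
lens [ 0.6834 -0.0108  0.074 ]
```

```bash
python3 -m pendant '[85,0,0,0,0,0,0.4, 85,0,0,0,0,0,0.9, 85,0,0,0,0,0,0.9, 85,0,0,0,0,0,0.9, 85,0,0,0,0,0,0.9, 85,0,0,0,0,0,0.9, 85,0,0,0,0,0,0.9, 85,0,0,0,0,0,0.9, 85,0,0,0,0,0,0.9, 85,0,0,0,0,0,0.9]'
python3 -m pendant '[85,-0.3,0.28,0,0,0,0, 85,-0.58,0.54,0,0,0,0, 85,-0.58,0.54,0,0,0,0, 85,-0.58,0.54,0,0,0,0, 85,-0.58,0.54,0,0,0,0, 85,-0.58,0.54,0,0,0,0, 85,-0.58,0.54,0,0,0,0, 85,-0.58,0.54,0,0,0,0, 85,-0.58,0.54,0,0,0,0, 85,-0.58,0.54,0,0,0,0, 85,0,0,0,0,0,0, 85,0,0,0,0,0,0]'
python3 - <<'E'
from rig import *
import cv2,numpy as np
s=observe();print(s["time_s"],s["position"],s["tool_rot"].round(3),s["q"].round(1))
n="wrist"
d=get_image(n);cv2.imwrite(f"pics/{n}1.png",d["frame"][:,:,::-1]);np.savez(f"{n}1.npz",**d)
E
```

```text
time_s: 1.15
position: [0.2356, 0.4968, 0.2311]
tool_rot: [[0.064, 0.998, -0.0], [0.998, -0.064, -0.0], [-0.001, -0.0, -1.0]]
ft_force: [-0.3, 0.3, 0.2]
grip_width: 0.0848
time_s: 2.35
position: [0.476, 0.2059, 0.231]
tool_rot: [[0.06, 0.998, -0.001], [0.998, -0.06, 0.0], [0.0, -0.001, -1.0]]
ft_force: [-0.0, 0.1, -0.9]
grip_width: 0.0848
2.35 [0.47602696 0.20588069 0.23096333] [[ 0.06   0.998 -0.001]
 [ 0.998 -0.06   0.   ]
 [ 0.    -0.001 -1.   ]] [10.3 18.7 79.2  0.  82.1 13.7]
```

View pics/wrist1.png

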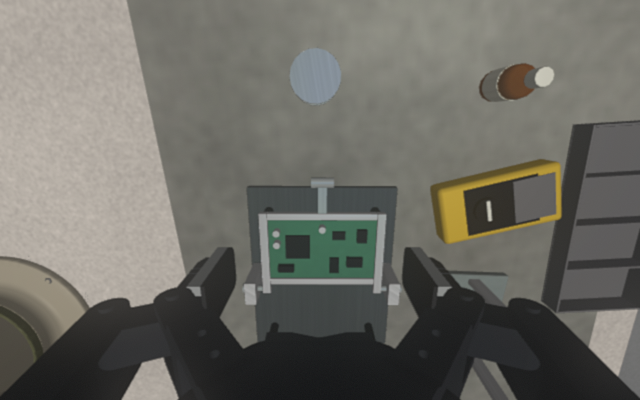

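Run:
```python
from h import *
d=load("wrist1.npz")
a=cv2.imread("pics/wrist1.png");cv2.imwrite("pics/w1c.png",cv2.resize(a[170:310,235:410],None,fx=4,fy=4,interpolation=cv2.INTER_CUBIC))
for p,z in[((322,183),.056),((248,187),.01),((397,186),.01),((311,183),.056),((333,183),.056)]: print(p,ray(d,p,z).round(4))
```

```text
(322, 183) [0.4796 0.2051 0.056 ]
(248, 187) [0.3823 0.1952 0.01  ]
(397, 186) [0.5774 0.1847 0.01  ]
(311, 183) [0.4671 0.2058 0.056 ]
(333, 183) [0.4922 0.2043 0.056 ]
```

View pics/w1c.png

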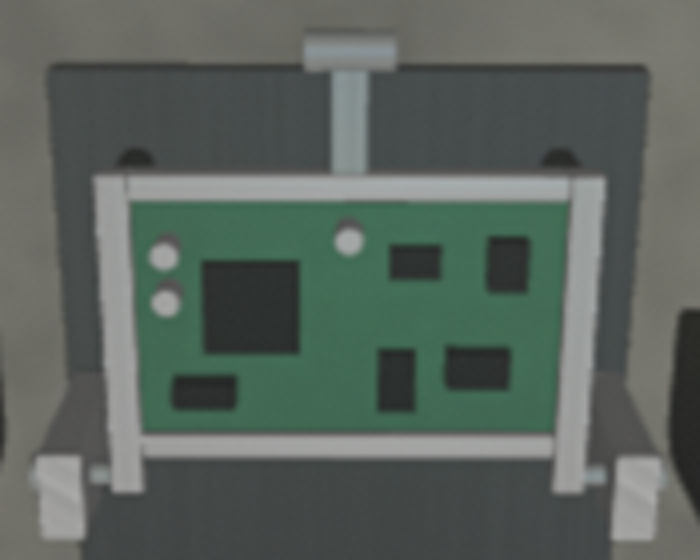

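```bash
python3 -m pendant '[85,0,0.07,0.4,0,0,0, 70,0,0,0.7,0,0,0, 60,0,0,0.7,0,0,0, 50,0,0,0.7,0,0,0, 50,0,0,0.7,0,0,0, 50,0,0,0.5,0,0,0, 50,0,0,0.34,0,0,0, 50,0,0,0,0,0,0, 50,0,0,0,0,0,0]' 30
python3 - <<'E'
from rig import *
import cv2,numpy as np
s=observe();print(s["time_s"],s["position"],s["grip_width"],s["ft_force"])
n="wrist"
d=get_image(n);cv2.imwrite(f"pics/{n}2.png",d["frame"][:,:,::-1]);np.savez(f"{n}2.npz",**d)
E
```

```text
time_s: 3.3
position: [0.4792, 0.207, 0.0299]
tool_rot: [[0.057, 0.998, 0.0], [0.998, -0.057, 0.0], [0.0, 0.0, -1.0]]
ft_force: [0.2, -0.1, 0.3]
grip_width: 0.0499
3.3 [0.47920843 0.20695396 0.02991414] 0.049880806298335016 [ 0.1834517  -0.06706026  0.25245745]
```

View pics/wrist2.png

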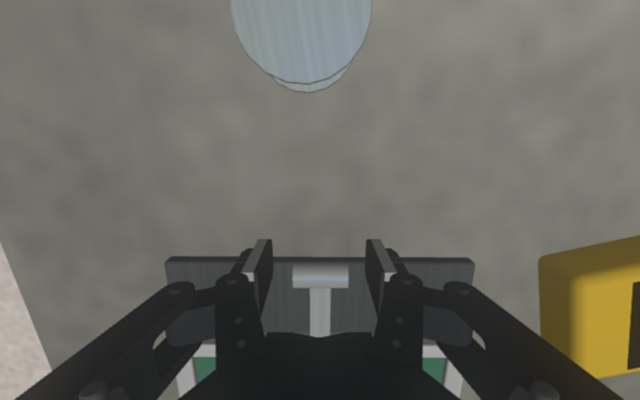

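```bash
python3 - <<'E'
from h import *
d=load("wrist2.npz")
print(ray(d,(320.5,276),.053),proj(d,[.4792,.207,.0486]))
E
python3 -m pendant '[20,0,0,0,0,0,0, 20,0,0,0,0,0,0, 20,0,0,0,0,0,0, 20,0,0,0,0,0,0, 20,0,0,0,0,0,0]' 35
```

```text
[0.48001511 0.20599268 0.053     ] [[318.64859727 269.41479213]]
time_s: 3.85
position: [0.4799, 0.2064, 0.0304]
tool_rot: [[0.059, 0.998, 0.002], [0.998, -0.059, 0.001], [0.001, 0.002, -1.0]]
ft_force: [-1.8, 0.9, 6.8]
grip_width: 0.0249
```

```bash
python3 -m pendant '[20,-0.006,0,-0.18,0,0,0, 20,-0.018,0,-0.185,0,0,0, 20,-0.071,0,-0.359,0,0,0, 20,-0.118,0,-0.347,0,0,0, 20,-0.162,0,-0.328,0,0,0, 20,-0.203,0,-0.305,0,0,0, 20,-0.241,0,-0.275,0,0,0, 20,0,0,0,0,0,0]'
python3 - <<'E'
from rig import *
import cv2,numpy as np
n="scene"
d=get_image(n);cv2.imwrite(f"pics/{n}3.png",cv2.resize(d["frame"][120:300,240:440,::-1],None,fx=3,fy=3))
E
```

```text
time_s: 4.65
position: [0.4773, 0.1644, 0.1301]
tool_rot: [[0.06, 0.998, 0.002], [0.998, -0.06, 0.0], [0.0, 0.002, -1.0]]
ft_force: [0.1, 3.8, -0.6]
grip_width: 0.025
```

View pics/scene3.png

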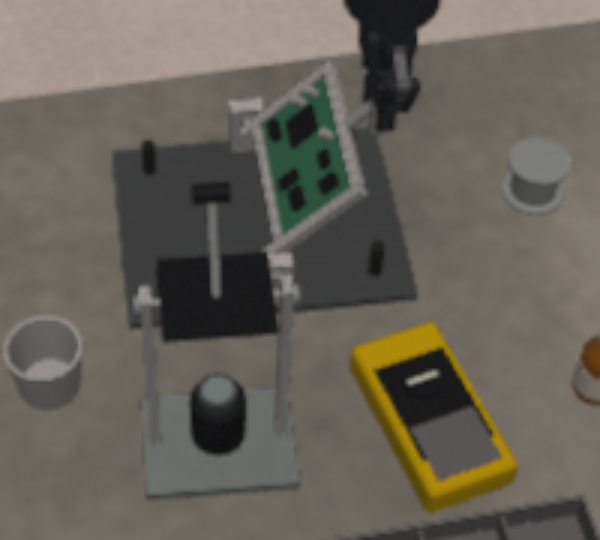

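```bash
python3 -m pendant '[20,-0.275,0,-0.241,0,0,0, 20,-0.305,0,-0.203,0,0,0, 20,-0.328,0,-0.162,0,0,0, 20,-0.347,0,-0.118,0,0,0, 20,-0.359,0,-0.071,0,0,0, 20,-0.365,0,-0.024,0,0,0, 20,-0.365,0,0.024,0,0,0, 20,-0.359,0,0.071,0,0,0, 20,-0.347,0,0.118,0,0,0, 20,-0.328,0,0.162,0,0,0, 20,-0.305,0,0.203,0,0,0, 20,-0.275,0,0.241,0,0,0]'
python3 -m pendant '[20,-0.241,0,0.275,0,0,0, 20,-0.203,0,0.305,0,0,0, 20,-0.162,0,0.328,0,0,0, 20,0,0,0,0,0,0]'
```

```text
time_s: 5.9
position: [0.4649, -0.0333, 0.1284]
tool_rot: [[0.058, 0.998, -0.001], [0.998, -0.058, -0.001], [-0.001, -0.001, -1.0]]
ft_force: [-1.4, -1.2, 3.7]
grip_width: 0.0249
time_s: 6.3
position: [0.463, -0.0637, 0.0814]
tool_rot: [[0.06, 0.998, -0.003], [0.998, -0.06, -0.001], [-0.001, -0.003, -1.0]]
ft_force: [-4.1, -6.2, 3.4]
grip_width: 0.025
```

```bash
python3 -m pendant '[20,-0.118,0,0.347,0,0,0, 20,-0.071,0,0.359,0,0,0, 20,-0.014,0,0.19,0,0,0, 20,-0.005,0,0.15,0,0,0, 20,0,0,0.02,0,0,0, 20,0,0,0,0,0,0]'
python3 - <<'E'
from rig import *
import cv2,numpy as np
n="scene"
d=get_image(n);cv2.imwrite(f"pics/{n}4.png",cv2.resize(d["frame"][120:300,240:440,::-1],None,fx=3,fy=3))
E
```

```text
time_s: 6.9
position: [0.4624, -0.0733, 0.029]
tool_rot: [[0.058, 0.998, -0.002], [0.998, -0.058, -0.001], [-0.001, -0.002, -1.0]]
ft_force: [-3.9, -6.4, 1.1]
grip_width: 0.0248
```

View pics/scene4.png

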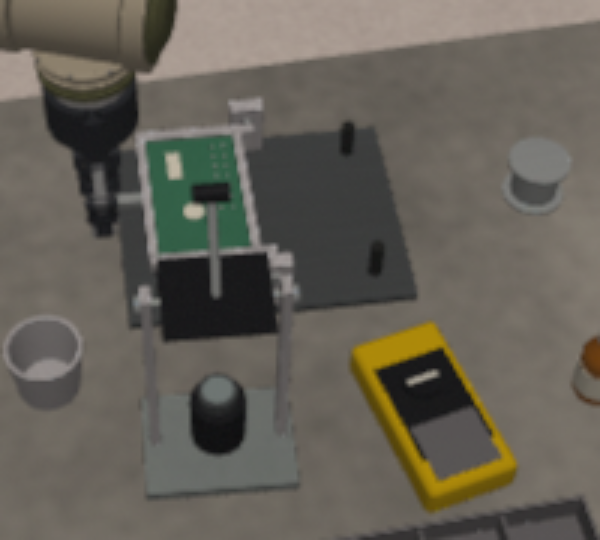

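```bash
python3 -m pendant '[50,0,0,0,0,0,0, 50,0,0,0,0,0,0, 50,0,0,0,0,0,0, 50,0,0,-0.3,0,0,0, 50,0,0,-0.7,0,0,0, 50,0,0,-0.8,0,0,0, 50,0,0,-0.9,0,0,0, 50,0,0,-0.9,0,0,0, 50,0,0,-0.9,0,0,0, 50,0,0,-0.9,0,0,0, 50,0,0,-0.8,0,0,0, 50,0,0,-0.3,0,0,0]'
python3 - <<'E'
from rig import *
import cv2,numpy as np
for n in("scene","top","wrist"):
  d=get_image(n);cv2.imwrite(f"pics/{n}5.png",d["frame"][:,:,::-1]);np.savez(f"{n}5.npz",**d)
a=cv2.imread("pics/top5.png")[130:280,230:355];cv2.imwrite("pics/topc5.png",cv2.resize(a,None,fx=4,fy=4,interpolation=cv2.INTER_CUBIC))
a=cv2.imread("pics/scene5.png")[140:290,265:395];cv2.imwrite("pics/scenec5.png",cv2.resize(a,None,fx=4,fy=4,interpolation=cv2.INTER_CUBIC))
E
```

```text
time_s: 8.15
position: [0.4634, -0.0729, 0.3585]
tool_rot: [[0.058, 0.998, 0.006], [0.998, -0.058, -0.002], [-0.002, 0.006, -1.0]]
ft_force: [0.4, 0.6, -0.2]
grip_width: 0.0497
```

View pics/topc5.png

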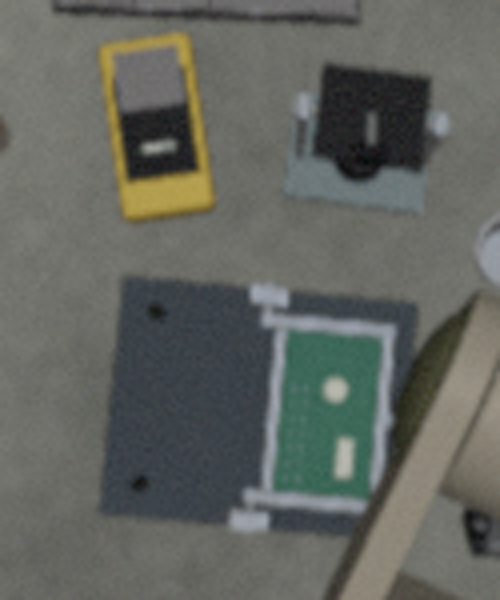

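View pics/scenec5.png

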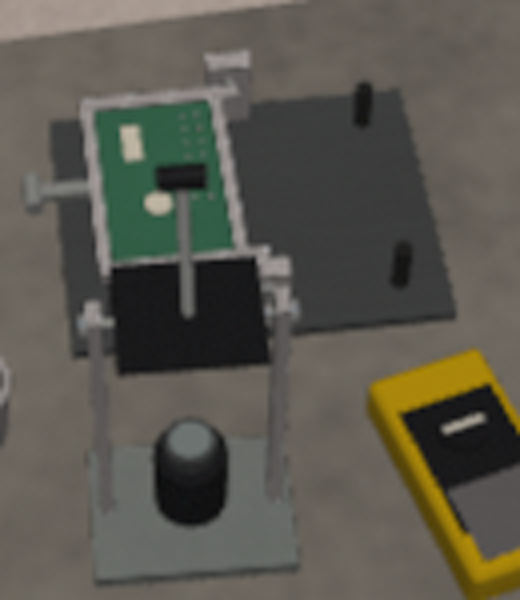

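View pics/wrist5.png

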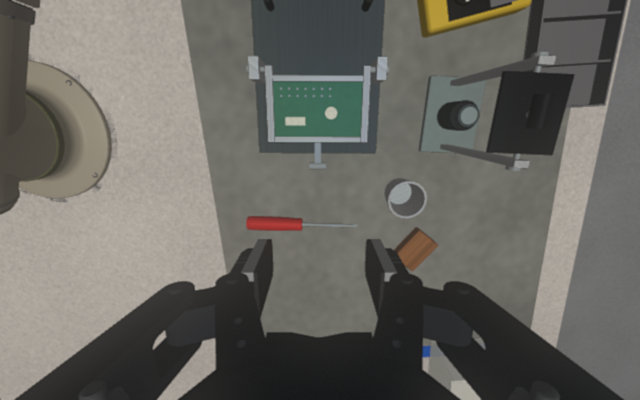

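Run:
```python
from h import *
C=lambda x,y:((x+.5)/4-.5+230,(y+.5)/4-.5+130)
D=lambda x,y:((x+.5)/4-.5+265,(y+.5)/4-.5+140)
t=load("top5.npz");w=load("wrist5.npz");s=load("scene5.npz")
# label centroid by white mask
for n,d,c in(("top",t,C(335,390)),("wrist",w,(331,113)),("scene",s,D(158,204))):
    f=d["frame"].astype(int);m=((f[:,:,0]>140)&(f[:,:,2]>100)).astype(np.uint8)
    _,L,st,ce=cv2.connectedComponentsWithStats(m)
    i=min(range(1,len(ce)),key=lambda i:np.hypot(*(ce[i]-c)))
    print(n,ce[i],c,st[i],ray(d,ce[i],.053).round(4))
print("wrist posts",ray(w,(543,59),.202),ray(w,(518,163),.202),"lens",ray(w,(466,116),.074), "base corners",ray(w,(429,76),.012),ray(w,(420,152),.012),"bar",ray(w,(537,111),.26))
```

```text
top [313.5        226.91666667] (313.375, 227.125) [311 225   6   5  24] [0.4859 0.0037 0.053 ]
wrist [330.61538462 112.54700855] (331, 113) [325 107  12  12 117] [0.4872 0.0037 0.053 ]
scene [303.96153846 190.30769231] (304.125, 190.625) [301 188   7   5  26] [0.4855 0.0042 0.053 ]
wrist posts [0.68445455 0.03858185 0.202     ] [ 0.67435011 -0.06025498  0.202     ] lens [ 0.6798921  -0.01266336  0.074     ] base corners [0.64714434 0.05033876 0.012     ] [ 0.63781801 -0.0687095   0.012     ] bar [ 0.64325181 -0.00747039  0.26      ]
```

```bash
python3 -m pendant '[50,0,0,0,0,0,-0.6, 50,0,0,0,0,0,-0.95, 50,0,0,0,0,0,-0.95, 50,0,0,0,0,0,-0.95, 50,0,0,0,0,0,-0.95, 50,0,0,0,0,0,-0.95, 50,0,0,0,0,0,-0.95, 50,0,0,0,0,0,-0.95, 50,0,0,0,0,0,-0.95, 50,0,0,0,0,0,-0.95, 50,0,0,0,0,0,-0.95, 50,0,0,0,0,0,-0.8]'
python3 -m pendant '[50,-0.26,0.13,0,0,0,0, 50,-0.4,0.2,0,0,0,0, 50,-0.4,0.2,0,0,0,0, 50,-0.4,0.2,0,0,0,0, 50,-0.4,0.2,0,0,0,0, 50,-0.4,0.2,0,0,0,0, 50,-0.4,0.2,0,0,0,0, 50,-0.4,0.2,0,0,0,0, 50,-0.4,0.16,0,0,0,0, 50,0,0,0,0,0,0, 50,0,0,0,0,0,0]'
python3 - <<'E'
from rig import *
import cv2,numpy as np
print(observe()["q"].round(1))
for n in("wrist",):
  d=get_image(n);cv2.imwrite(f"pics/{n}6.png",d["frame"][:,:,::-1]);np.savez(f"{n}6.npz",**d)
E
```

```text
time_s: 9.5
position: [0.4626, -0.0727, 0.3526]
tool_rot: [[-0.995, 0.102, -0.003], [0.102, 0.995, 0.001], [0.003, 0.001, -1.0]]
ft_force: [0.2, -0.0, -0.3]
grip_width: 0.0498
time_s: 10.6
position: [0.644, -0.0075, 0.3525]
tool_rot: [[-0.994, 0.107, -0.003], [0.107, 0.994, 0.001], [0.003, 0.0, -1.0]]
ft_force: [-0.4, 0.0, 0.0]
grip_width: 0.0504
[-11.2  30.   41.3  -0.  108.9 -95. ]
```

View pics/wrist6.png

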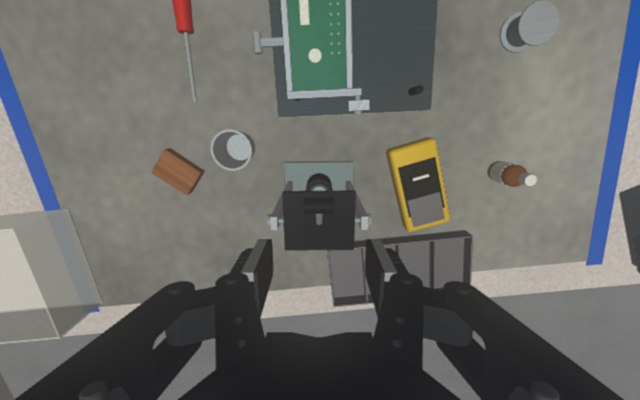

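Run:
```python
from h import *
a=cv2.imread("pics/wrist6.png")[150:255,255:385];a=cv2.convertScaleAbs(a,alpha=1.8)
cv2.imwrite("pics/w6c.png",cv2.resize(a,None,fx=5,fy=5,interpolation=cv2.INTER_CUBIC))
```

```text
(no output)
```

View pics/w6c.png

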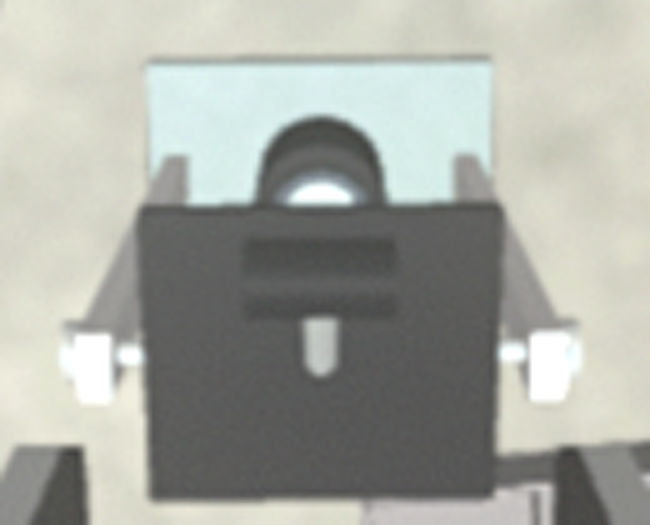

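Run:
```python
from h import *
d=load("wrist6.npz");C=lambda x,y:(255+(x+.5)/5-.5,150+(y+.5)/5-.5)
print("bar",ray(d,C(319,277),.26))
a,b=ray(d,C(130,353),.19),ray(d,C(512,353),.19);print(a,b,(a+b)/2)
a,b=ray(d,C(95,368),.202),ray(d,C(549,366),.202);print(a,b,(a+b)/2)
a,b=ray(d,C(149,60),.012),ray(d,C(492,60),.012);print(a,b,np.degrees(np.arctan2(*(b-a)[:2])))
a,b=ray(d,C(140,207),.19),ray(d,C(504,207),.19);print(a,b,(a+b)/2)
p=(314.8,55.5);print("label",ray(d,p,.053))
```

```text
bar [ 0.64506418 -0.00787694  0.26      ]
[ 0.67960596 -0.05494012  0.19      ] [0.68895219 0.03150135 0.19      ] [ 0.68427907 -0.01171939  0.19      ]
[ 0.67808065 -0.06091158  0.202     ] [0.68831792 0.03811272 0.202     ] [ 0.68319929 -0.01139943  0.202     ]
[ 0.63725642 -0.06536049  0.012     ] [0.64978897 0.05059139 0.012     ] 6.168816469136971
[ 0.64593171 -0.04780637  0.19      ] [0.65457594 0.03215687 0.19      ] [ 0.65025382 -0.00782475  0.19      ]
label [0.48808426 0.00386393 0.053     ]
```

```bash
python3 -m pendant '[50,-0.02,0,0.24,0,0,0, 50,0,0,0.5,0,0,0, 50,0,0,0.5,0,0,0, 50,0,0,0.5,0,0,0, 50,0,0,0.3,0,0,0, 50,0,0,0.2,0,0,0, 50,0,0,0,0,0,0, 50,0,0,0,0,0,0]'
python3 - <<'E'
from rig import *
import cv2,numpy as np
for n in("wrist",):
  d=get_image(n);cv2.imwrite(f"pics/{n}7.png",cv2.convertScaleAbs(d["frame"][:,:,::-1],alpha=1.6));np.savez(f"{n}7.npz",**d)
E
```

```text
time_s: 11.45
position: [0.6451, -0.0078, 0.2435]
tool_rot: [[-0.994, 0.108, 0.001], [0.108, 0.994, -0.0], [-0.001, -0.0, -1.0]]
ft_force: [0.3, -0.6, -0.3]
grip_width: 0.0504
```

View pics/wrist7.png

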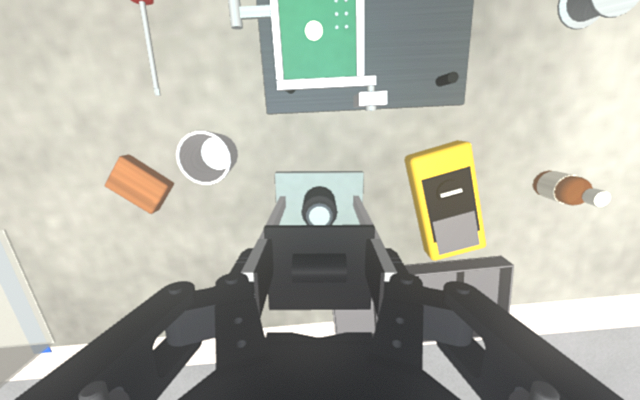

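```bash
python3 - <<'E'
from h import *
d=load("wrist7.npz");print(ray(d,(319.5,268),.26),ray(d,(313.5,31),.053))
E
python3 -m pendant '[40,0,0,0.06,0,0,0, 20,0,0,0,0,0,0, 20,0,0,0,0,0,0, 20,0,0,0,0,0,0, 20,0,0,0,0,0,0, 20,0,0,0,0,0,0]' 35
```

```text
[ 0.64549765 -0.0075199   0.26      ] [0.48837104 0.00369419 0.053     ]
time_s: 12.1
position: [0.6451, -0.0077, 0.2398]
tool_rot: [[-0.994, 0.107, 0.0], [0.107, 0.994, -0.0], [-0.0, -0.0, -1.0]]
ft_force: [-2.1, -0.2, 1.7]
grip_width: 0.0249
```

```bash
python3 -m pendant '[20,-0.115,0,-0.057,0,0,0, 20,-0.119,0,-0.047,0,0,0, 20,-0.122,0,-0.038,0,0,0, 20,-0.125,0,-0.028,0,0,0, 20,-0.127,0,-0.018,0,0,0, 20,-0.129,0,-0.008,0,0,0, 20,0,0,0,0,0,0, 20,0,0,0,0,0,0, 20,0,0,0,0,0,0]'
python3 - <<'E'
from rig import *
import cv2,numpy as np
s=observe();print(s["position"],s["ft_force"])
for n in("wrist","scene","top"):
  d=get_image(n);cv2.imwrite(f"pics/{n}8.png",cv2.convertScaleAbs(d["frame"][:,:,::-1],alpha=1.4));np.savez(f"{n}8.npz",**d)
a=cv2.imread("pics/scene8.png")[140:290,265:395];cv2.imwrite("pics/scenec8.png",cv2.resize(a,None,fx=4,fy=4,interpolation=cv2.INTER_CUBIC))
E
```

```text
time_s: 13.0
position: [0.6816, -0.0115, 0.2493]
tool_rot: [[-0.994, 0.107, -0.0], [0.107, 0.994, 0.0], [0.0, 0.0, -1.0]]
ft_force: [-4.8, 0.6, 1.6]
grip_width: 0.0249
[ 0.68155242 -0.01145579  0.2492966 ] [-4.83941081  0.64584006  1.62455697]
```

View pics/wrist8.png

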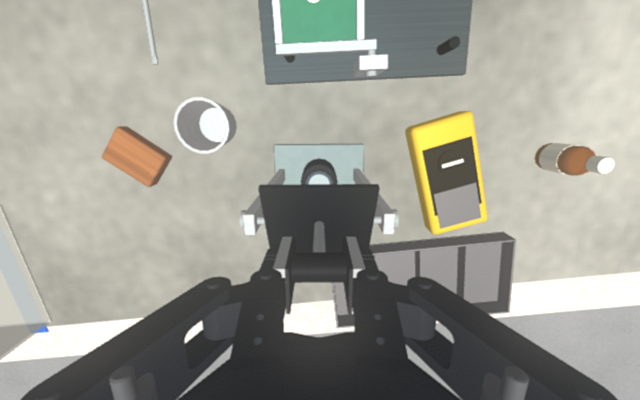

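View pics/scenec8.png

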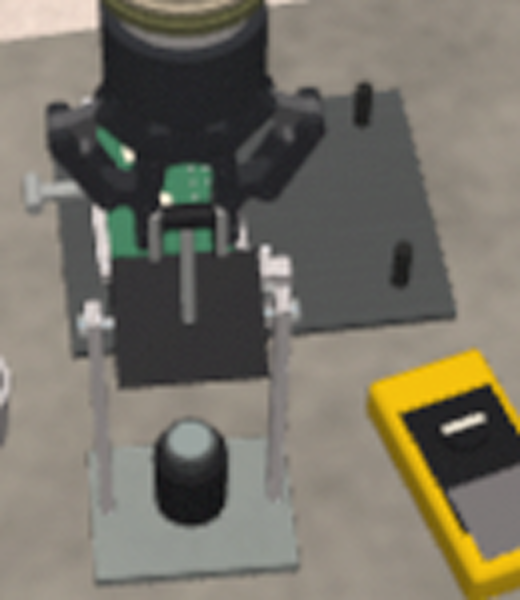

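Run:
```python
import cv2
a=cv2.imread("pics/wrist8.png")[140:320,235:405];a=cv2.convertScaleAbs(a,alpha=1.6)
cv2.imwrite("pics/w8c.png",cv2.resize(a[:,:],None,fx=3.3,fy=3.3,interpolation=cv2.INTER_CUBIC))
```

```text
(no output)
```

View pics/w8c.png

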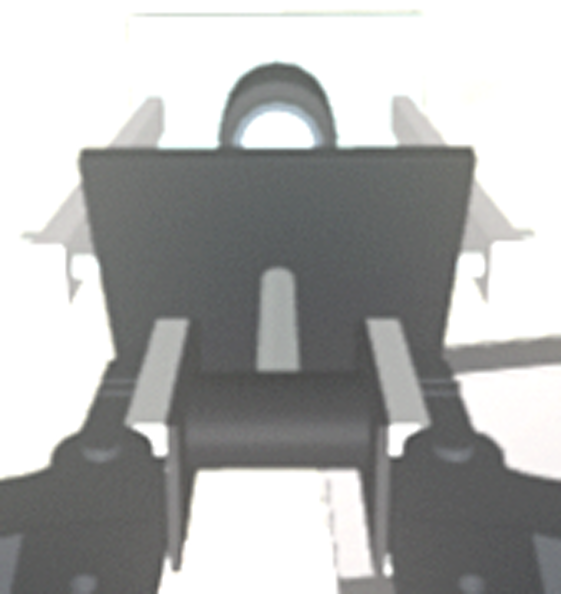

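Run:
```python
from h import *
d=load("wrist8.npz");R=cv2.Rodrigues(d["rvec"])[0];print("cam z axis",R[2],"c",-R.T@d["tvec"])
C=lambda x,y,f=3.3:(235+(x+.5)/f-.5,140+(y+.5)/f-.5)
for z in(.266,.27):print("bar",ray(d,C(278,419),z))
ex=np.array([.9943,-.1065,0])
piv=np.array([.6832,-.0115,.19])
for z in(.202,.206,.21):
    e=ray(d,C(277,149),z);print("edge",z,e,"dx",(e-piv)@ex,"q",np.arctan2(z-.19,-(e-piv)@ex), "r",np.hypot(z-.19,(e-piv)@ex))
s=load("scene8.npz");D=lambda x,y:((x+.5)/4-.5+265,(y+.5)/4-.5+140)
print("scene bar",ray(s,D(188,216),.27))
a,b=ray(d,(250,222),.202),ray(d,(390,222),.202);print("posts",a,b,(a+b)/2)
L=np.array([.487,.0038,.053]);v=L-piv;print("2q want",np.arctan2(-v@ex,-v[2])/2)
b=np.array([.6816,-.0115,.27])-piv;print("q now from TCP",.5-np.arctan2(-b@ex,b[2]))
```

```text
cam z axis [ 0.27713738 -0.02981385 -0.96036764] c [ 0.61114661 -0.00392084  0.39132948]
bar [ 0.68107642 -0.01135548  0.266     ]
bar [ 0.67884455 -0.0111182   0.27      ]
edge 0.202 [ 0.65475289 -0.00866265  0.202     ] dx -0.028587142434360342 q 0.397431726782731 r 0.031003624184317645
edge 0.206 [ 0.65383161 -0.00856247  0.206     ] dx -0.02951383867081126 q 0.49677207790919337 r 0.03357181366990282
edge 0.21 [ 0.65291033 -0.00846229  0.21      ] dx -0.030440534907262066 q 0.581293451640931 r 0.03642287969724854
scene bar [ 0.67749436 -0.00950245  0.27      ]
posts [ 0.67639658 -0.05992705  0.202     ] [0.68708068 0.03877316 0.202     ] [ 0.68173863 -0.01057694  0.202     ]
2q want 0.4812275072176492
q now from TCP 0.4801166207043011
```

Run:
```python
from h import *
def pts(d,poly):
    m=np.zeros(d["depth"].shape,np.uint8);cv2.fillPoly(m,[np.array(poly,np.int32)],1)
    v,u=np.nonzero((m>0)&(d["depth"]>0));z=d["depth"][v,u]
    X=np.c_[u,v,np.ones(len(u))]@np.linalg.inv(d["K"]).T*z[:,None]
    R=cv2.Rodrigues(d["rvec"])[0];return (X-d["tvec"].ravel())@R
def plane(P):
    for _ in range(4):
        c=P.mean(0);n=np.linalg.svd(P-c,full_matrices=False)[2][2];n*=np.sign(n[2]);r=(P-c)@n;P=P[abs(r)<2.5*r.std()+1e-4]
    return c,n,r.std(),len(P)
C=lambda x,y,f=3.3:(235+x/f,140+y/f)
d=load("wrist8.npz")
ex=np.array([.9943,-.1065,0]);piv=np.array([.6832,-.0115,.19])
for nm,poly in(("L",[C(100,165),C(250,165),C(250,300),C(130,300)]),("R",[C(310,165),C(455,165),C(430,300),C(310,300)])):
    c,n,s,k=plane(pts(d,poly));print(nm,c.round(4),n.round(4),"q",np.arctan2(-n@ex,n[2])if 0 else np.arctan2(n@ex,n[2]),"yaw",np.degrees(np.arctan2(n[1],n[0])),s,k,"height of plane over pivot",(c-piv)@n)
c,n,s,k=plane(pts(d,[(280,30),(355,28),(355,10),(280,10)]));print("board",c,n,s,k)
# bar
d0=load("wrist6.npz")
c,n,s,k=plane(pts(d0,[(286,222),(300,222),(302,245),(288,245)]));print("rest mirror",c,n,s,k, np.arctan2(n@ex,n[2]))
```

```text
L [ 0.6703 -0.0307  0.202 ] [ 0.4312 -0.0442  0.9012] q 0.44836576614337137 yaw -5.858634482685313 0.00044281518843150656 1682 height of plane over pivot 0.00615132037815546
R [0.6749 0.0101 0.2018] [ 0.4302 -0.0419  0.9017] q 0.4469788485489147 yaw -5.5666796605722855 0.0004679598629921723 1684 height of plane over pivot 0.006187165323936508
board [0.51210058 0.00549676 0.05084916] [-9.32507756e-04 -2.16274654e-03  9.99997226e-01] 0.0007770576291760062 1479
rest mirror [ 0.69509251 -0.04110578  0.19590096] [ 0.00298785 -0.01092664  0.99993584] 0.0006660827219358704 356 0.004134753292434963
```

```bash
python3 -m pendant '[20,-0.027,0,-0.001,0,0,0, 20,-0.027,0,-0.001,0,0,0, 20,0,0,0,0,0,0, 20,0,0,0,0,0,0, 20,0,0,0,0,0,0]'
cat > m.py <<'E'
from rig import *
from h import *
import sys
def pts(d,poly):
    m=np.zeros(d["depth"].shape,np.uint8);cv2.fillPoly(m,[np.array(poly,np.int32)],1)
    v,u=np.nonzero((m>0)&(d["depth"]>0));z=d["depth"][v,u]
    X=np.c_[u,v,np.ones(len(u))]@np.linalg.inv(d["K"]).T*z[:,None]
    R=cv2.Rodrigues(d["rvec"])[0];return (X-d["tvec"].ravel())@R
def plane(P):
    for _ in range(4):
        c=P.mean(0);n=np.linalg.svd(P-c,full_matrices=False)[2][2];n*=np.sign(n[2]);r=(P-c)@n;P=P[abs(r)<2.5*r.std()+1e-4]
    return c,n,r.std(),len(P)
C=lambda x,y,f=3.3:(235+x/f,140+y/f)
ex=np.array([.9943,-.1065,0]);piv=np.array([.6832,-.0115,.19])
for i in range(3):
    d=get_image("wrist");cv2.imwrite(f"pics/{sys.argv[1]}_{i}.png",d["frame"][:,:,::-1])
    for poly in([C(100,165),C(250,165),C(250,300),C(130,300)],[C(310,165),C(455,165),C(430,300),C(310,300)]):
        c,n,s,k=plane(pts(d,poly));print("q",np.arctan2(n@ex,n[2]),s,k,"off",(c-piv)@n)
s=observe();print(s["time_s"],s["position"],s["ft_force"],s["grip_width"])
E
python3 m.py w9
```

```text
time_s: 13.65
position: [0.6843, -0.0117, 0.2494]
tool_rot: [[-0.994, 0.107, -0.001], [0.107, 0.994, 0.0], [0.001, 0.0, -1.0]]
ft_force: [-5.1, 2.5, 1.0]
grip_width: 0.0251
q 0.48018567136530527 0.0004488868132103301 1685 off 0.006152889668291658
q 0.4801759994192577 0.0004332969638341518 1679 off 0.006266104251167874
q 0.4789965477784714 0.00043044465559236613 1675 off 0.006224816101161734
q 0.47918359360786983 0.0004538661425526148 1680 off 0.006212694849399652
q 0.47998511904716845 0.0004466030044118026 1679 off 0.006137049641276599
q 0.48103218994121155 0.0004404939569269004 1675 off 0.006192429387189798
13.8 [ 0.68427358 -0.01175219  0.24937387] [-5.36055303  2.58663289  0.84913895] 0.025424313744939874
```

View pics/w9_2.png

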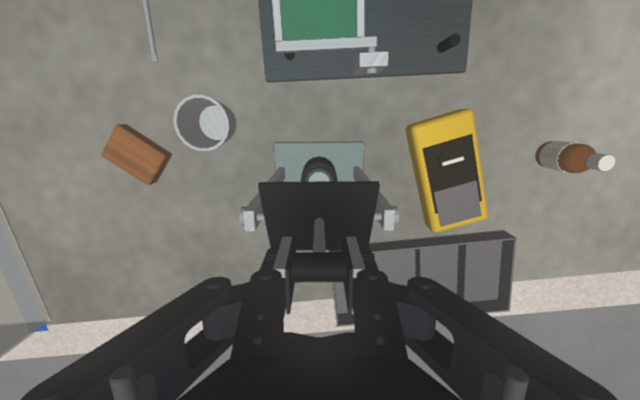

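```bash
sed '/^for i in range/,$d' m.py > m2.py
python3 - <<'E'
import sys
from m2 import *
d=load("wrist6.npz")
for poly in([(288,196),(300,196),(300,246),(288,246)],[(338,196),(352,196),(352,246),(338,246)]):
    c,n,s,k=plane(pts(d,poly));print(np.arctan2(n@ex,n[2]),c,s,k)
d=load("wrist7.npz")
for poly in([(276,234),(290,234),(288,300),(274,300)],[(350,234),(364,234),(364,300),(350,300)]):
    c,n,s,k=plane(pts(d,poly));print(np.arctan2(n@ex,n[2]),c,s,k)
s=observe();print(s["time_s"],s["ft_force"])
d=get_image("scene");cv2.imwrite("pics/scene10.png",d["frame"][:,:,::-1])
E
```

```text
0.002494942574849152 [ 0.68046139 -0.03919578  0.19594304] 0.0006560528399014999 654
0.001735923490514623 [0.68654134 0.01751826 0.19596593] 0.0006280436292417475 750
-0.001336421123513364 [ 0.67820457 -0.03900884  0.19595985] 0.0005415997130812172 992
0.000551159134121543 [0.6842292  0.01660058 0.19592406] 0.0005431332827925555 988
13.8 [-5.36055303  2.58663289  0.84913895]
```

View pics/scene10.png

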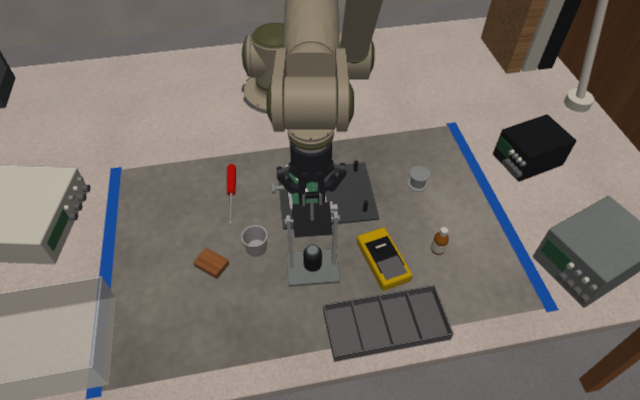

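```bash
python3 -c "
from rig import *
print(close_job())"
```

```text
the job is handed in; nothing more can be done
None
```

I turned the frame over by its handle until it lay flat with the round white label facing up. I then tilted the mirror by its lever and handed the job in at about 14 s, still holding the lever.

- **Mirror angle:** Depth-plane fits on the mirror gave a tilt of 0.479 to 0.481 rad. The measured label and pivot positions call for 0.481 rad. The same fit on the mirror at rest read within about 0.004 rad of zero.
- **Correction made:** My first move stopped at 0.447 rad even though the tool position suggested 0.480. The bar's position in the image agreed with the depth fit, so I pushed 2.7 mm further.
- **Label centring:** I could not check this through the upward-looking camera itself. The views put the label about 196 mm from the pivot, give or take 1 to 2 mm; one oblique view gave 192 mm and I left it out. The station points about 1 to 2° away from the label sideways, and the mirror cannot correct for that.
- **Bench:** In the last picture the other things looked where they were at the start. Wrist-force readings after each move stayed below 10 N.

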